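# Make up two shoe kits

### The arm

A 7-joint arm with a two-finger parallel gripper is mounted at the origin on the work surface. World frame = base frame: x ahead of the robot, y to its left, z up, the work surface at z = 0. Lengths are in m, angles in rad, forces in N, time in s.
With the tool pointing down it reaches from about 0.4 to 0.85 m from the base axis. Payload 4.4 kg.
Tool frame: the origin (TCP) lies at the very end of the fingers, on their centre line; the grasp point (between the pads) lies 19 mm behind it (env.hold_point_z is the z of the grasp point in the tool frame, in m); z points along the fingers, y is the line along which they close (so a half turn about z gives the same grasp; the last joint's range is limited). The gripper opens to 94 mm and grips with 3 to 60 N. Pads are 16 mm wide; open, the fingers measure 119 mm over their backs; the gripper's body (75 mm by 177 mm) begins 78 mm behind the grasp point.
Start: joints at [1.184, 0.628, 0.038, 1.517, -0.027, 0.996, -0.02], TCP at [0.205, -0.617, 0.205] pointing down, gripper open.
Joint ranges: [-3.06, 3.06], [-0.37, 2.12], [-1.25, 1.32], [0.18, 2.47], [-1.1, 4.24], [0.23, 1.98], [-2.94, 2.94]. Speed limits (rad/s): [2.57, 2.57, 3.14, 3.14, 3.14, 3.14, 3.14].

### API

Orientations are given as a unit quaternion [w, x, y, z].
In Python, from rig import env gives the robot as it stands.
- The arm moves only by the tool arm_command, never from a script. Its argument "plan" is text: rows parted by semicolons, each of 5 numbers parted by spaces: the closure, from -1 (fully open) to 1 (shut), then the shift along the tool's x, y, z in units of 0.1 m (1.0 is 0.1 m), then the turn about the tool's z in units of 360 degrees (1.0 is 360 degrees). In form: claw x y z spin; .... A call has 1 to 10 rows; each row is the pose to reach, as a shift and turn from the pose commanded when the call began, along the tool's axes at that moment, turning the shorter way round; what a row does not reach only later rows make up. A row lasts 1/12 s, in which the tool goes at most 41.7 mm and 7.16 degrees, less where a joint would pass 70% of its speed; a pose out of reach is approached as far as the arm can. A call with a number of a shift or a turn outside -1 to 1 is refused whole. A call with a gripper value outside its range is refused whole. The fingers move at their own pace and stop on an object; "squeeze" is the grip in N (left out, the last holds). Time passes only in rows, so rows that repeat a pose let the fingers close. It gives the time, the measured TCP pose, the force, the opening and the grip force at its end, in the units of the state.
- env.read_state(): the state, without advancing time (a new reading comes with each control period).
- env.read_camera(name): name is "side" or "top" or "wrist"; returns a dict with "image" (480x640x3 uint8, red, green, blue), "z_map" (480x640 float32, m along the optical axis (not along the pixel's ray), 0 where there is no reading), "fx", "fy", "cx", "cy" (pixels), "distortion" ([k1, k2, p1, p2, k3] as OpenCV has them; the pictures are not rectified), "R" (3x3) and "t" (3): a world point X has camera coordinates R X + t; the wrist camera has in their place "T_tool_cam" (4x4, takes a point from camera to tool coordinates, whose origin is the TCP and whose axes are the flange's). Camera axes: x right, y down, z forward; pixel columns grow to the right and rows downward; lengths in m; the calibration is good to about 2 mm. A picture is of the moment at which its call begins: read the wrist's pose just before it.
- env.hand_in(): hands the job in; it is judged then, once.
Trained networks look in a picture, given as the dict that the camera call returned (one of the last four; its "shot" number tells which), for a name from the list of things; names that differ only in an ending like _2 or _b are one class to them, and where a whole thing is asked for, a point or a joint stands for the part that bears it (a point fixed in the world has none). Each returns a list of dicts, best first, with "score" (0 to 1); they miss things now and then, are a little off and sometimes report something else, mostly with a low value. They report only what shows in the picture. A call takes as long as a camera call. They do not tell look-alikes from the thing itself.
- env.trace(name, picture): "region" (480x640 bool, what is visible of it) and "position" ([column, row] in pixels, amid what is visible of it).
The state is a dict: "time": time; "joints": joint angles; "joint_vel": joint speeds; "tau": joint torques, N m; "position": TCP position; "tool_rot": TCP orientation; "force": force on the tool from outside, world axes, zero at the start; "wrist_torque": the same for the moment, N m; "width": opening from 0.0 (shut) to 1.0 (fully open); "grasp_force": force on a finger pad.
Only numpy, scipy, OpenCV 4.12 (cv2) and the standard library are available. Lean on these libraries where they do the work, as an engineer would, in place of code of your own. Each camera call takes 0.05 s, during which the arm holds its last target. There are 200 camera calls.

### The job

Make up the two shoe kits from the parts on the bench, every part standing upright on the floor of its own bay, and let go of it. Yellow tray: tan heel in the middle bay, reel of thread in the bay at the black-handle end, box of eyelets in the bay at the other end. Blue tray: black heel in the middle bay and tin of tacks in the bay at the black-handle end, leaving the other end empty and the hammer, glue can and shoe last where they are.

Things in the scene. Friction and masses are not known exactly. Their poses are not given: they have to be found in the camera images.
- tan_heel_center (a point): The tan (light wood) shoe heel block, D-shaped from above, 44 mm high and 46 mm wide between its two parallel flat sides (its y axis); along x it reaches from a flat front at x = -24 mm to a round back at x = +23 mm. Point at half its height (22 mm above its underside), on the axis of the round back. z axis up, yaw within 0.4 rad of 0. About 60 g. The lowest layer is dark brown.
- black_heel_center (a point): The black rubber shoe heel block, D-shaped from above, 44 mm high and 46 mm wide between its two parallel flat sides (its y axis); along x it reaches from a flat front at x = -24 mm to a round back at x = +23 mm. Point at half its height (22 mm above its underside), on the axis of the round back. z axis up, yaw within 0.4 rad of 0. About 60 g.
- reel_center (a point): Reel of orange thread with white end discs: an upright cylinder of 44 mm diameter, 50 mm high. Point at its centre (25 mm above its underside), z axis up. About 50 g.
- tin_center (a point): Closed round tin of tacks, bare metal with a red lid that has a bare metal disc in the middle: upright cylinder of 52 mm diameter, 40 mm high. Point at its centre (20 mm above its underside), z axis up. About 120 g.
- eyelet_box_center (a point): Small closed cardboard box of eyelets with a white label and a brass ring on top: 52 mm (x) by 38 mm (y) by 40 mm high. Point at its centre (20 mm above its underside), z axis up, yaw within 0.4 rad of 0 at the start. About 70 g.
- yellow_tray: Yellow tray, fixed, 110 (x) x 232 mm (y, long side), walls 14 mm high, 4 mm thick, floor 4 mm. Origin: centre of its underside. Cross walls make three bays, each 102 (x) x 72 mm (y) inside: the middle one centred on the origin, the end ones at y = +76 and -76 mm. A black handle outside the end wall (sticks out 14 mm, 14 mm high) marks the +y end. Yaw within 0.2 rad of 0.
- blue_tray: Blue tray, fixed, 110 (x) x 232 mm (y, long side), walls 14 mm high, 4 mm thick, floor 4 mm. Origin: centre of its underside. Cross walls make three bays, each 102 (x) x 72 mm (y) inside: the middle one centred on the origin, the end ones at y = +76 and -76 mm. A black handle outside the end wall (sticks out 14 mm, 14 mm high) marks the +y end. Yaw within 0.2 rad of 0.
- hammer: Bystander: hammer lying on the bench to the robot's left, 260 mm long, along its x axis. Origin at the middle of its underside. Not to be disturbed.
- glue_pot: Bystander: closed glue can, green with a white label and lid, 72 mm diameter, 75 mm high, beyond the trays. Origin at the centre of its underside. Not to be disturbed.
- shoe_last: Bystander: green shoe last (foot form) 225 mm long, 60 mm wide, 90 mm high, to the robot's right, along its x axis. Origin at the middle of its underside. Not to be disturbed.
There are look-alikes about, which are no part of the job. What is shaped like the part that bears tin_center but purple or turquoise is not meant. What is shaped like the part that bears reel_center but pink is not meant.

How it is judged:
By the outcome, as a careful person would: the job done as asked, in the order asked, and still so for the second after the job is handed in, with the robot touching nothing.
It also fails if it takes over 118 s, if anything falls off the work surface, if the arm or the gripper's body presses on something with over 40 N, if the wrist force passes 120 N, or if a joint passes its speed limit or range.

## Working session

There is one attempt and no reset: what is moved stays moved. The work goes in short steps, Python scripts to look and compute and a tool call to move; the robot and the scene stay as the last step left them, time stands still between calls to the robot, and variables do not carry over. Pictures are saved under pics/ and viewed, at most 14 in all, crops included, and the job is handed in when it is done.

Besides the shell and the picture viewer there is one more tool, called by a JSON object that holds its "op" and its "data", one argument or row to a line. arm_command: Moves the arm, as the interface text tells. Its arguments: {"type":"object","properties":{"plan":{"type":"string"},"squeeze":{"type":"number"}},"required":["plan"]}

```bash
ls; mkdir -p pics; python3 - <<'E'
from rig import env
import cv2
print(env.read_state(), env.hold_point_z)
for n in("top","side"):
    p=env.read_camera(n); cv2.imwrite(f"pics/{n}0.png",p["image"][:,:,::-1]); print(n,p["R"],p["t"],p["fx"],p["distortion"],p["shot"])
E
```

```text
pics
{'time': 0.0, 'joints': array([ 1.18424062,  0.629318  ,  0.03846778,  1.51833609, -0.02700564,
        0.99626288, -0.01998604]), 'joint_vel': array([ 0.00021323, -0.00041456,  0.00011655,  0.00086659, -0.00218394,
        0.00070154, -0.00103776]), 'tau': array([ 1.14919363e-03, -5.49734223e+01,  1.14394683e+00, -1.86638349e+01,
       -5.21971949e-02,  2.33644451e-02,  1.54418340e-04]), 'position': array([ 0.20474824, -0.61623734,  0.20458301]), 'tool_rot': array([-8.88537790e-04,  9.87167352e-01,  1.59686582e-01, -1.59891504e-04]), 'force': array([-0.22089643,  0.20878204,  0.61285466]), 'wrist_torque': array([-0.00923051, -0.00759464,  0.03991015]), 'grasp_force': 0.0, 'width': 0.9962280534086507} -0.0188
top [[ 0.02440656 -0.9996908   0.00475715]
 [-0.99614883 -0.02472039 -0.08412144]
 [ 0.08421303 -0.00268571 -0.99644415]] [-0.01720193  0.57656492  1.35910002] 553.8867277685317 [-0.07524173  0.          0.          0.          0.        ] 1
side [[-9.82214375e-01 -1.87762803e-01  2.25594712e-04]
 [-1.27713839e-01  6.67207860e-01 -7.33841159e-01]
 [ 1.37637554e-01 -7.20818147e-01 -6.79321060e-01]] [0.54976996 0.11900295 1.44671847] 600.4009565485611 [0.01790009 0.         0.         0.         0.        ] 2
```

View pics/top0.png

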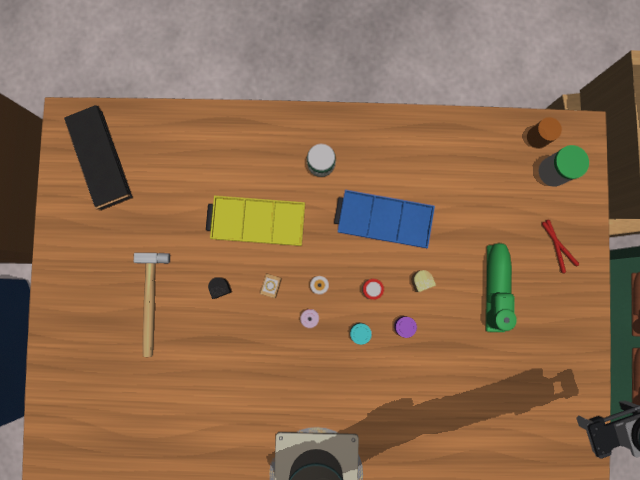

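View pics/side0.png

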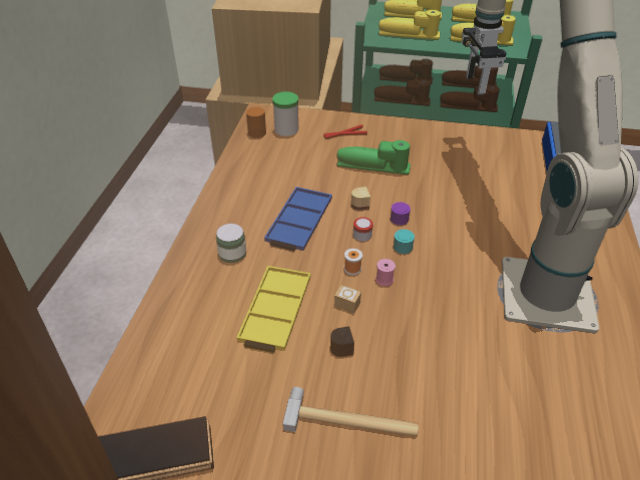

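The top view (up is +x, left is +y) shows:
- **Trays:** yellow at (258,221) and blue at (386,219). Both black handles are at the left (+y) end.
- **Parts:** black heel (219,288), box (270,286), orange reel (319,285), red-lidded tin (373,289), tan heel (424,281).
- **Look-alikes:** pink reel (310,319), turquoise tin (361,334), purple tin (405,327). The red-lidded tin and the orange reel fit the descriptions.

Next I'll measure positions and make one enlarged crop.

```bash
cat > h.py <<'E'
from rig import env
import numpy as np, cv2
from scipy.spatial.transform import Rotation as Ro
H=dict(tan_heel_center=.044,black_heel_center=.044,reel_center=.05,tin_center=.04,eyelet_box_center=.04,yellow_tray=.014,blue_tray=.014)
def cloud(p,T=None):
    v,u=np.mgrid[:480,:640]
    K=np.array([[p["fx"],0,p["cx"]],[0,p["fy"],p["cy"]],[0,0,1]])
    n=cv2.undistortPoints(np.stack([u,v],-1).reshape(-1,1,2).astype(float),K,np.array(p["distortion"])).reshape(480,640,2)
    z=p["z_map"]; X=np.dstack([n[...,0]*z,n[...,1]*z,z])
    if T is None: return (X-p["t"])@p["R"]
    return X@T[:3,:3].T+T[:3,3]
def toolT():
    s=env.read_state(); T=np.eye(4); q=s["tool_rot"]
    T[:3,:3]=Ro.from_quat([q[1],q[2],q[3],q[0]]).as_matrix(); T[:3,3]=s["position"]; return T
def wristcloud():
    T=toolT(); p=env.read_camera("wrist"); return p,cloud(p,T@p["T_tool_cam"])
def find(name,p,C):
    out=[]
    for d in env.trace(name,p)[:4]:
        P=C[d["region"]&(p["z_map"]>0)]
        if len(P)<10: continue
        t=P[P[:,2]>H[name]-.006] if 'tray' not in name else P
        if len(t)<5: out.append((round(d["score"],2),np.round(d["position"]),'few',P[:,2].max())); continue
        (c,s,a)=cv2.minAreaRect((t[:,:2]*1000).astype(np.float32))
        out.append((round(d["score"],2),np.round(d["position"]),'rect',np.round(c),np.round(s),round(a,1),'mean',np.round(t.mean(0),3),'zmax',round(np.percentile(P[:,2],95),3)))
    return out
E
python3 - <<'E'
from h import *
p=env.read_camera("top");C=cloud(p)
for n in H:
    print(n)
    for o in find(n,p,C): print("  ",*o)
print(C[300,200],C[150,200])
cv2.imwrite("pics/crop.png",cv2.resize(p["image"][180:350,195:445,::-1],(800,544),interpolation=cv2.INTER_CUBIC))
E
```

```text
tan_heel_center
   0.66 [420. 282.] rect [ 489. -251.] [46. 44.] 20.6 mean [ 0.487 -0.25   0.043] zmax 0.047
   0.41 [320. 283.] rect [471.   3.] [41. 40.] 46.4 mean [0.471 0.003 0.049] zmax 0.054
black_heel_center
   0.56 [219. 289.] rect [458. 253.] [43. 46.] 22.5 mean [0.457 0.252 0.043] zmax 0.048
reel_center
   0.84 [308. 317.] rect [387.  25.] [41. 41.] 1.9 mean [0.388 0.025 0.049] zmax 0.053
   0.64 [321. 285.] rect [470.   3.] [41. 41.] 46.1 mean [0.47  0.003 0.049] zmax 0.054
   0.54 [222. 290.] rect [459. 253.] [45. 45.] 24.7 mean [0.458 0.253 0.046] zmax 0.047
tin_center
   0.8 [408. 324.] rect [ 371. -209.] [49. 49.] 89.1 mean [ 0.372 -0.21   0.039] zmax 0.044
   0.66 [372. 288.] rect [ 464. -128.] [47. 50.] 1.1 mean [ 0.463 -0.128  0.04 ] zmax 0.044
   0.56 [359. 333.] rect [353. -99.] [50. 50.] 45.5 mean [ 0.353 -0.099  0.04 ] zmax 0.044
eyelet_box_center
   0.84 [274. 286.] rect [465. 124.] [38. 52.] 73.6 mean [0.465 0.124 0.04 ] zmax 0.044
yellow_tray
   0.96 [252. 222.] rect [633. 173.] [251. 116.] 87.1 mean [0.631 0.171 0.005] zmax 0.015
blue_tray
   0.59 [383. 219.] rect [ 644. -156.] [250. 118.] 80.4 mean [ 0.643 -0.158  0.005] zmax 0.014
[0.42371742 0.3039232  0.00175251] [8.09593921e-01 3.21291359e-01 3.82033452e-04]
```

View pics/crop.png

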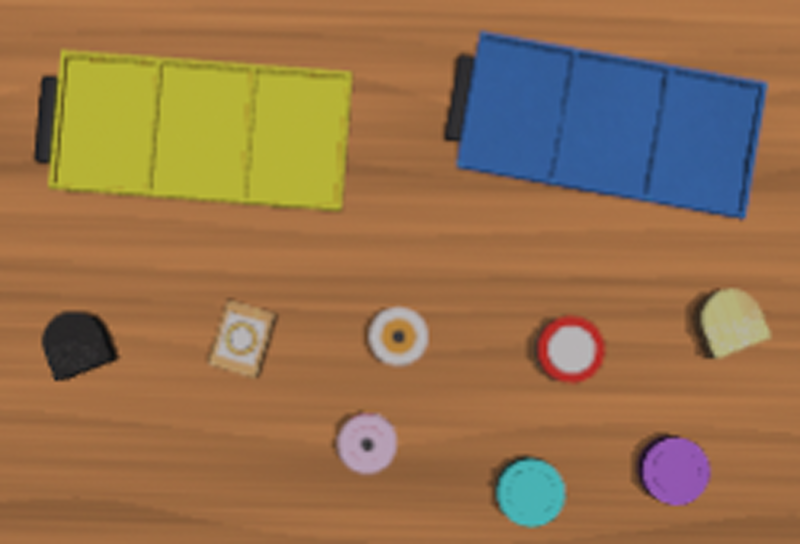

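The crop confirms the choices: tan heel (735,323), orange reel with white discs (398,336), and red-lidded tin (571,349). Both handles are on the left. I'll move above the tan heel first.

{"op": "arm_command", "data": {
  "plan": "-0.5 0.96 -0.64 0 0;-0.5 0.96 -0.64 0 0;-0.5 0.96 -0.64 0 0;-0.5 0.96 -0.64 0 0",
  "squeeze": 20
}}

```text
time: 0.83
position: [0.2826, -0.5192, 0.2056]
tool_rot: [-0.002, 0.986, 0.165, 0.002]
force: [1.0, 0.7, -0.6]
width: 0.766
grasp_force: 0.0
```

{"op": "arm_command", "data": {
  "plan": "-0.5 0.96 -0.64 0 0;-0.5 0.96 -0.64 0 0;-0.5 0.96 -0.64 0 0;-0.5 0.96 -0.64 0 0"
}}

```text
time: 1.17
position: [0.3528, -0.4282, 0.2056]
tool_rot: [-0.002, 0.986, 0.165, 0.002]
force: [0.8, 0.9, 0.9]
width: 0.749
grasp_force: 0.0
```

{"op": "arm_command", "data": {
  "plan": "-0.5 0.96 -0.64 0 0;-0.5 0.96 -0.64 0 0;-0.5 0.96 -0.64 0 0;-0.5 0.96 -0.64 0 0"
}}

```text
time: 1.5
position: [0.4233, -0.3372, 0.2057]
tool_rot: [-0.002, 0.986, 0.165, 0.002]
force: [1.0, 0.6, 0.0]
width: 0.749
grasp_force: 0.0
```

{"op": "arm_command", "data": {
  "plan": "-0.5 0.96 -0.64 0 -0.006;-0.5 0.96 -0.64 0 -0.006;-0.5 0.96 -0.64 0 -0.006;-0.5 0.96 -0.64 0 -0.006;-0.5 0.96 -0.64 0 -0.006;-0.5 0.96 -0.64 0 -0.006"
}}

```text
time: 2.0
position: [0.488, -0.254, 0.2055]
tool_rot: [0.0, 0.984, 0.178, -0.0]
force: [-0.6, -1.1, 1.3]
width: 0.751
grasp_force: 0.0
```

```bash
cat >> h.py <<'E'
def yaw():
    R=toolT()[:3,:3]; return np.arctan2(R[1,0],R[0,0])
def go(x,y,z,yw=None):
    T=toolT(); d=T[:3,:3].T@(np.array([x,y,z])-T[:3,3]); yw=yaw() if yw is None else yw
    print("pos",T[:3,3].round(4),"yaw",round(yaw(),3),"-> shift units",(d*10).round(3),"spin",round(-(yw-yaw())/2/np.pi,4))
E
python3 - <<'E'
from h import *
p,C=wristcloud()
cv2.imwrite("pics/w1.png",p["image"][:,:,::-1])
for o in find("tan_heel_center",p,C): print(*o)
t=env.read_camera("top");D=cloud(t);hsv=cv2.cvtColor(t["image"],cv2.COLOR_RGB2HSV)
for n,lo,hi in(("yellow",(27,120,90),(35,255,255)),("blue",(105,140,50),(120,255,255))):
    m=cv2.inRange(hsv,lo,hi)>0; m[:, :200]=0; m[:,440:]=0; m[:170]=0;m[255:]=0
    P=D[m&(t["z_map"]>0)]
    print(n,len(P),cv2.minAreaRect((P[:,:2]*1000).astype(np.float32)))
go(.488,-.25,.2,.36)
E
```

```text
0.97 [326. 220.] rect [ 490. -252.] [46. 46.] 20.0 mean [ 0.488 -0.253  0.044] zmax 0.045
yellow 3846 ((628.7242431640625, 166.3272247314453), (233.11886596679688, 108.90254974365234), 87.18656158447266)
blue 3818 ((640.8736572265625, -160.1686553955078), (231.3931121826172, 108.3568344116211), 81.52420806884766)
pos [ 0.4876 -0.2547  0.2055] yaw 0.356 -> shift units [ 0.02  -0.042  0.055] spin -0.0007
```

View pics/w1.png

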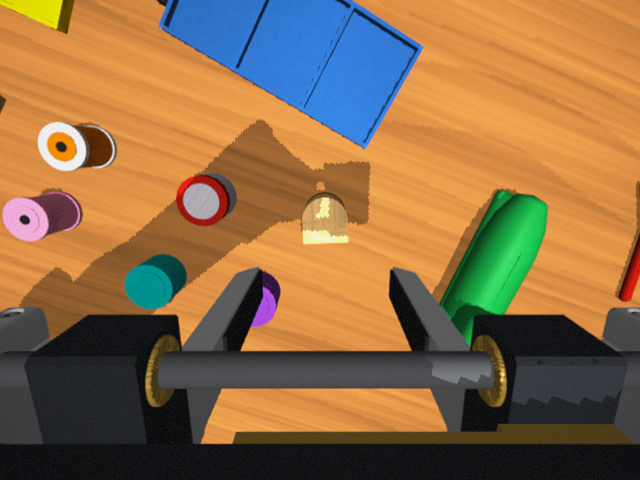

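The wrist view shows the tan heel at (326,220), lined up between the fingers. Going down to grasp it.

{"op": "arm_command", "data": {
  "plan": "-0.5 0.02 -0.016 0.95 0;-0.5 0.02 -0.016 0.95 0;-0.5 0.02 -0.016 0.95 0;-0.5 0.02 -0.016 0.95 0"
}}

```text
time: 2.48
position: [0.4866, -0.2506, 0.1072]
tool_rot: [-0.002, 0.984, 0.177, -0.003]
force: [-0.1, -0.2, -0.6]
width: 0.751
grasp_force: 0.0
```

{"op": "arm_command", "data": {
  "plan": "-0.5 0 0 0.5 0;-0.5 0 0 0.8 0;-0.5 0 0 0.93 0;-0.5 0 0 0.93 0;-0.5 0 0 0.93 0"
}}

```text
time: 2.9
position: [0.4903, -0.2518, 0.0182]
tool_rot: [0.0, 0.984, 0.178, 0.0]
force: [-0.1, 0.2, -1.0]
width: 0.747
grasp_force: 0.0
```

```bash
python3 - <<'E'
from h import *
go(.489,-.2525,.017,.355)
E
```

```text
pos [ 0.4903 -0.2518  0.0182] yaw 0.357 -> shift units [-0.015  0.002  0.012] spin 0.0004
```

{"op": "arm_command", "data": {
  "plan": "1 0 0 0 0;1 0 0 0 0;1 0 0 0 0;1 0 0 0 0;1 0 0 0 0;1 0 0 0 0;1 0 0 0 0",
  "squeeze": 20
}}

```text
time: 3.48
position: [0.4909, -0.2511, 0.0187]
tool_rot: [0.001, 0.984, 0.178, 0.001]
force: [-1.4, 0.2, 8.0]
width: 0.486
grasp_force: 20.0
```

{"op": "arm_command", "data": {
  "plan": "1 0 0 -0.3 0;1 0 0 -0.6 0;1 0 0 -0.95 0;1 0 0 -0.95 0;1 0 0 -0.95 0"
}}

```text
time: 3.9
position: [0.4914, -0.2513, 0.1145]
tool_rot: [0.001, 0.984, 0.178, 0.002]
force: [-0.5, 0.5, -0.5]
width: 0.486
grasp_force: 20.0
```

```bash
python3 - <<'E'
from h import *
print(env.read_state()["width"]*94,env.read_state()["grasp_force"])
go(.6285,.166,.0215,-.049)
E
```

```text
45.70695744121114 19.968524649739265
pos [ 0.4914 -0.2513  0.1145] yaw 0.358 -> shift units [ 2.745 -3.429  0.928] spin 0.0648
```

{"op": "arm_command", "data": {
  "plan": "1 0.68 -0.86 0 0.065;1 0.68 -0.86 0 0.065;1 0.68 -0.86 0 0.065;1 0.68 -0.86 0 0.065;1 0.68 -0.86 0 0.065;1 0.68 -0.86 0 0.065"
}}

```text
time: 4.4
position: [0.5224, -0.1468, 0.1115]
tool_rot: [0.0, 1.0, -0.024, -0.001]
force: [-0.5, -0.9, -0.7]
width: 0.484
grasp_force: 20.0
```

{"op": "arm_command", "data": {
  "plan": "1 0.22 -0.8 0 0;1 0.22 -0.8 0 0;1 0.22 -0.8 0 0"
}}

```text
time: 4.65
position: [0.5517, -0.0593, 0.1118]
tool_rot: [-0.003, 1.0, -0.02, 0.001]
force: [-0.2, 1.3, -1.4]
width: 0.486
grasp_force: 20.0
```

{"op": "arm_command", "data": {
  "plan": "1 0.22 -0.8 0 0;1 0.22 -0.8 0 0;1 0.22 -0.8 0 0"
}}

```text
time: 4.9
position: [0.5777, 0.0202, 0.1119]
tool_rot: [-0.003, 1.0, -0.02, 0.001]
force: [0.4, 1.8, -1.8]
width: 0.487
grasp_force: 20.0
```

{"op": "arm_command", "data": {
  "plan": "1 0.22 -0.8 0 0;1 0.22 -0.8 0 0;1 0.22 -0.8 0 0"
}}

```text
time: 5.15
position: [0.6034, 0.0994, 0.1119]
tool_rot: [-0.003, 1.0, -0.02, 0.001]
force: [-0.5, 1.4, -0.5]
width: 0.49
grasp_force: 20.0
```

{"op": "arm_command", "data": {
  "plan": "1 0.22 -0.8 0 0;1 0.22 -0.8 0 0;1 0.22 -0.8 0 0;1 0.22 -0.8 0 0;1 0.22 -0.8 0 0"
}}

```text
time: 5.57
position: [0.627, 0.1666, 0.1118]
tool_rot: [0.001, 1.0, -0.025, -0.001]
force: [0.2, -1.5, -1.4]
width: 0.484
grasp_force: 20.0
```

```bash
cat >> h.py <<'E'
def trays():
    p,C=wristcloud();hsv=cv2.cvtColor(p["image"],cv2.COLOR_RGB2HSV)
    for n,lo,hi in(("yellow",(27,120,90),(35,255,255)),("blue",(105,140,50),(120,255,255))):
        m=(cv2.inRange(hsv,lo,hi)>0)&(p["z_map"]>0); P=C[m]; P=P[(P[:,2]<.025)&(P[:,2]>-.01)]
        if len(P)>500: print(n,len(P),cv2.minAreaRect((P[:,:2]*1000).astype(np.float32)),'z',np.percentile(P[:,2],[5,50,99]).round(4))
    return p,C
E
python3 - <<'E'
from h import *
go(.6285,.166,.0215,-.049)
p,C=trays()
cv2.imwrite("pics/w2.png",p["image"][:,:,::-1])
E
```

```text
pos [0.627  0.1666 0.1118] yaw -0.051 -> shift units [0.016 0.003 0.903] spin -0.0003
yellow 12812 ((629.6529541015625, 163.04481506347656), (238.6846923828125, 109.97269439697266), 87.02633666992188) z [0.0032 0.0045 0.0153]
blue 7090 ((655.0780029296875, -79.18112182617188), (69.1305923461914, 108.89714050292969), 81.09886932373047) z [0.003  0.0043 0.0151]
```

View pics/w2.png

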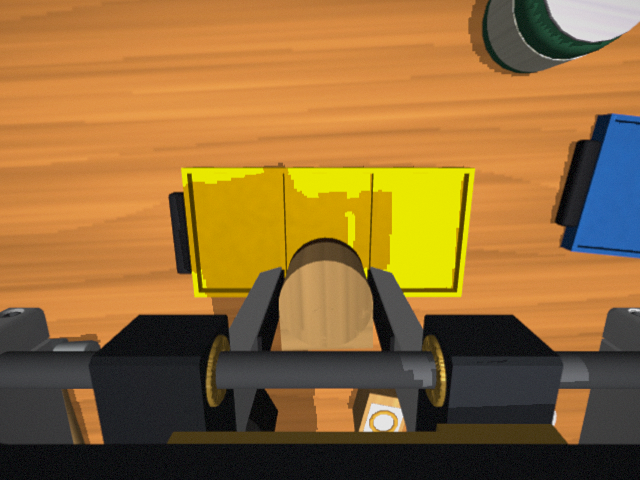

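The wrist view shows the tan heel held upright at (327,300). It sits over the middle bay, whose cross walls are at columns 285 and 372. Lowering it now.

{"op": "arm_command", "data": {
  "plan": "1 0.02 0.01 0.4 0;1 0.02 0.01 0.7 0;1 0.02 0.01 0.84 0;1 0.02 0.01 0.885 0;1 0.02 0.01 0.885 0;1 0.02 0.01 0.885 0;1 0.02 0.01 0.885 0"
}}

```text
time: 6.2
position: [0.6303, 0.1671, 0.025]
tool_rot: [-0.0, 1.0, -0.025, 0.001]
force: [-0.1, 0.3, -0.9]
width: 0.489
grasp_force: 20.0
```

{"op": "arm_command", "data": {
  "plan": "-0.25 0 0 0 0;-0.25 0 0 0 0;-0.25 0 0 0 0;-0.25 0 0 0 0;-0.25 0 0 -0.2 0;-0.25 0 0 -0.5 0;-0.25 0 0 -0.9 0;-0.25 0 0 -0.9 0;-0.25 0 0 -0.9 0"
}}

```text
time: 6.95
position: [0.6313, 0.1684, 0.1168]
tool_rot: [-0.001, 1.0, -0.025, 0.003]
force: [0.2, -0.5, -0.2]
width: 0.626
grasp_force: 0.0
```

```bash
python3 - <<'E'
from h import *
p,C=trays()
for o in find("tan_heel_center",p,C): print(*o)
go(.4705,.003,.115,-.049)
E
```

```text
yellow 12627 ((629.4299926757812, 166.043212890625), (234.7217254638672, 110.4919204711914), 87.0908203125) z [0.0032 0.0045 0.0154]
blue 7202 ((654.9447631835938, -79.27737426757812), (69.9765396118164, 109.09447479248047), 81.13849639892578) z [0.0029 0.0043 0.015 ]
0.6 [326. 252.] rect [628. 168.] [46. 47.] 88.5 mean [0.628 0.168 0.048] zmax 0.049
pos [0.6287 0.1679 0.1136] yaw -0.05 -> shift units [-1.498  1.726 -0.013] spin -0.0001
```

{"op": "arm_command", "data": {
  "plan": "-0.5 -0.75 0.86 0 0;-0.5 -0.75 0.86 0 0;-0.5 -0.75 0.86 0 0"
}}

```text
time: 7.3
position: [0.5461, 0.0832, 0.1121]
tool_rot: [0.001, 1.0, -0.025, -0.003]
force: [0.3, -1.2, -0.4]
width: 0.744
grasp_force: 0.0
```

{"op": "arm_command", "data": {
  "plan": "-0.5 -0.75 0.86 0 0;-0.5 -0.75 0.86 0 0;-0.5 -0.75 0.86 0 0;-0.5 -0.75 0.86 0 0;-0.5 -0.75 0.86 0 0"
}}

```text
time: 7.72
position: [0.4689, 0.0023, 0.1131]
tool_rot: [0.0, 1.0, -0.026, -0.002]
force: [0.9, 0.5, 0.4]
width: 0.752
grasp_force: 0.0
```

```bash
python3 - <<'E'
from h import *
p,C=wristcloud()
for n in("reel_center","eyelet_box_center"):
  for o in find(n,p,C): print(n,*o)
go(.4705,.003,.022,-.049)
cv2.imwrite("pics/w3.png",p["image"][:,:,::-1])
E
```

```text
reel_center 0.83 [307. 327.] rect [443.  24.] [ 43. 112.] 87.8 mean [0.399 0.025 0.051] zmax 0.051
reel_center 0.57 [325. 241.] rect [471.   4.] [43. 44.] 86.8 mean [0.472 0.004 0.05 ] zmax 0.052
eyelet_box_center 0.69 [158.  74.] rect [617. 191.] [22.  3.] 2.5 mean [0.613 0.191 0.048] zmax 0.014
eyelet_box_center 0.66 [67. 37.] rect [624. 168.] [48. 38.] 88.8 mean [0.621 0.165 0.047] zmax 0.049
eyelet_box_center 0.66 [515.  34.] few 0.01655509581176645
eyelet_box_center 0.65 [176. 254.] rect [466. 125.] [39. 53.] 74.8 mean [0.467 0.123 0.04 ] zmax 0.042
pos [0.4718 0.0047 0.1135] yaw -0.048 -> shift units [-0.012  0.018  0.915] spin 0.0001
```

View pics/w3.png

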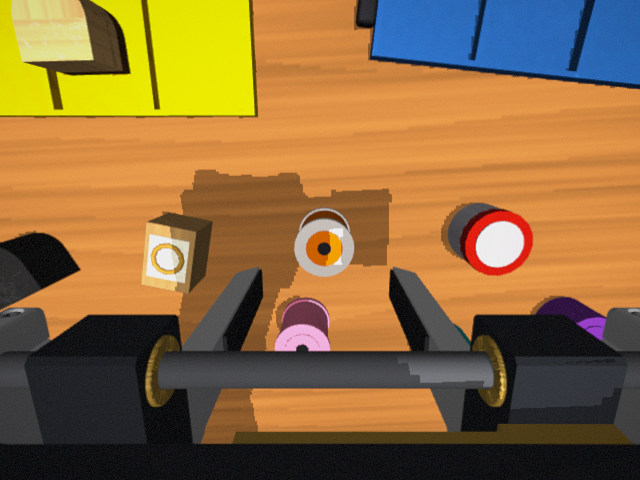

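The orange reel is at (324,245), centred between the fingers, and the pink one is behind it at (303,330). Going down on the orange reel.

{"op": "arm_command", "data": {
  "plan": "-0.5 0 0 0.4 0;-0.5 0 0 0.75 0;-0.5 0 0 0.95 0;-0.5 0 0 0.95 0;-0.5 0 0 0.95 0"
}}

```text
time: 8.28
position: [0.4707, 0.0044, 0.018]
tool_rot: [-0.0, 1.0, -0.024, -0.001]
force: [0.4, 0.2, 0.2]
width: 0.748
grasp_force: 0.0
```

{"op": "arm_command", "data": {
  "plan": "1 0 0 0 0;1 0 0 0 0;1 0 0 0 0;1 0 0 0 0;1 0 0 0 0;1 0 0 0 0;1 0 0 0 0",
  "squeeze": 20
}}

```text
time: 8.87
position: [0.4717, 0.0037, 0.0199]
tool_rot: [-0.0, 1.0, -0.025, 0.001]
force: [-0.9, 0.3, 7.2]
width: 0.462
grasp_force: 20.0
```

{"op": "arm_command", "data": {
  "plan": "1 0 0 -0.3 0;1 0 0 -0.6 0;1 0 0 -0.95 0;1 0 0 -0.95 0;1 0 0 -0.95 0"
}}

```text
time: 9.28
position: [0.4724, 0.0037, 0.1157]
tool_rot: [-0.0, 1.0, -0.025, 0.002]
force: [-0.0, 0.0, -0.9]
width: 0.462
grasp_force: 20.0
```

```bash
python3 - <<'E'
from h import *
go(.633,.242,.0235,-.049)
E
```

```text
pos [0.4724 0.0037 0.1157] yaw -0.05 -> shift units [ 1.482 -2.459  0.931] spin -0.0001
```

{"op": "arm_command", "data": {
  "plan": "1 0.49 -0.82 0 0;1 0.49 -0.82 0 0;1 0.49 -0.82 0 0"
}}

```text
time: 9.53
position: [0.5266, 0.0892, 0.113]
tool_rot: [-0.002, 1.0, -0.022, 0.001]
force: [0.8, -0.2, 0.2]
width: 0.462
grasp_force: 20.0
```

{"op": "arm_command", "data": {
  "plan": "1 0.49 -0.82 0 0;1 0.49 -0.82 0 0;1 0.49 -0.82 0 0"
}}

```text
time: 9.78
position: [0.5789, 0.1698, 0.1123]
tool_rot: [-0.002, 1.0, -0.022, 0.001]
force: [0.8, 0.6, 0.3]
width: 0.467
grasp_force: 20.0
```

{"op": "arm_command", "data": {
  "plan": "1 0.49 -0.82 0 0;1 0.49 -0.82 0 0;1 0.49 -0.82 0 0;1 0.49 -0.82 0 0;1 0.49 -0.82 0 0"
}}

```text
time: 10.2
position: [0.6285, 0.2417, 0.1116]
tool_rot: [0.001, 1.0, -0.024, -0.002]
force: [-0.8, -1.0, -0.3]
width: 0.468
grasp_force: 20.0
```

```bash
python3 - <<'E'
from h import *
go(.633,.242,.0245,-.049)
E
```

```text
pos [0.6285 0.2417 0.1116] yaw -0.049 -> shift units [ 0.048 -0.007  0.871] spin 0.0001
```

{"op": "arm_command", "data": {
  "plan": "1 0.04 -0.01 0.4 0;1 0.04 -0.01 0.7 0;1 0.04 -0.01 0.83 0;1 0.04 -0.01 0.87 0;1 0.04 -0.01 0.87 0;1 0.04 -0.01 0.87 0;1 0.04 -0.01 0.87 0"
}}

```text
time: 10.78
position: [0.6351, 0.2425, 0.0283]
tool_rot: [-0.0, 1.0, -0.025, 0.001]
force: [-0.5, 0.5, -0.6]
width: 0.461
grasp_force: 20.0
```

{"op": "arm_command", "data": {
  "plan": "-0.18 0 0 0 0;-0.18 0 0 0 0;-0.18 0 0 0 0;-0.18 0 0 0 0;-0.18 0 0 -0.2 0;-0.18 0 0 -0.5 0;-0.18 0 0 -0.9 0;-0.18 0 0 -0.9 0;-0.18 0 0 -0.9 0"
}}

```text
time: 11.53
position: [0.6361, 0.2434, 0.12]
tool_rot: [-0.001, 1.0, -0.025, 0.003]
force: [1.1, -0.3, 0.4]
width: 0.588
grasp_force: 0.0
```

```bash
python3 - <<'E'
from h import *
p,C=wristcloud()
for n in("reel_center","tan_heel_center"):
  for o in find(n,p,C)[:2]: print(n,*o)
go(.466,.1245,.115,-.28)
E
```

```text
reel_center 0.62 [330. 244.] rect [634. 243.] [44. 43.] 19.2 mean [0.635 0.243 0.054] zmax 0.056
tan_heel_center 0.79 [421. 249.] rect [629. 168.] [47. 47.] 88.5 mean [0.628 0.169 0.048] zmax 0.049
pos [0.6329 0.2425 0.1158] yaw -0.05 -> shift units [-1.608  1.262  0.012] spin 0.0366
```

{"op": "arm_command", "data": {
  "plan": "-0.4 -0.8 0.63 0 0;-0.4 -0.8 0.63 0 0;-0.4 -0.8 0.63 0 0"
}}

```text
time: 11.93
position: [0.5449, 0.1798, 0.1148]
tool_rot: [0.002, 1.0, -0.026, -0.004]
force: [-1.2, 0.1, -0.2]
width: 0.699
grasp_force: 0.0
```

{"op": "arm_command", "data": {
  "plan": "-0.4 -0.8 0.63 0 0.036;-0.4 -0.8 0.63 0 0.036;-0.4 -0.8 0.63 0 0.036;-0.4 -0.8 0.63 0 0.036;-0.4 -0.8 0.63 0 0.036;-0.4 -0.8 0.63 0 0.036"
}}

```text
time: 12.43
position: [0.469, 0.1257, 0.1166]
tool_rot: [-0.0, 0.991, -0.137, 0.0]
force: [0.5, -0.0, 0.3]
width: 0.701
grasp_force: 0.0
```

```bash
python3 - <<'E'
from h import *
p,C=wristcloud()
for n in("eyelet_box_center",):
  for o in find(n,p,C): print(n,*o)
go(.466,.1245,.017,-.28)
E
```

```text
eyelet_box_center 0.71 [329. 246.] rect [466. 125.] [38. 52.] 74.5 mean [0.467 0.125 0.041] zmax 0.042
pos [0.4692 0.1258 0.1166] yaw -0.275 -> shift units [-0.028  0.022  0.996] spin 0.0008
```

{"op": "arm_command", "data": {
  "plan": "-0.4 -0.02 0.01 0.4 0;-0.4 -0.02 0.01 0.75 0;-0.4 -0.02 0.01 0.99 0;-0.4 -0.02 0.01 0.99 0;-0.4 -0.02 0.01 0.99 0"
}}

```text
time: 12.95
position: [0.4655, 0.1246, 0.017]
tool_rot: [0.0, 0.991, -0.138, -0.001]
force: [0.1, -0.2, 0.8]
width: 0.699
grasp_force: 0.0
```

{"op": "arm_command", "data": {
  "plan": "1 0 0 0 0;1 0 0 0 0;1 0 0 0 0;1 0 0 0 0;1 0 0 0 0;1 0 0 0 0;1 0 0 0 0",
  "squeeze": 20
}}

```text
time: 13.53
position: [0.4665, 0.1248, 0.019]
tool_rot: [-0.0, 0.991, -0.137, 0.001]
force: [-1.4, -0.2, 7.2]
width: 0.404
grasp_force: 20.0
```

{"op": "arm_command", "data": {
  "plan": "1 0 0 -0.3 0;1 0 0 -0.6 0;1 0 0 -0.95 0;1 0 0 -0.95 0;1 0 0 -0.95 0"
}}

```text
time: 13.95
position: [0.4671, 0.125, 0.1147]
tool_rot: [-0.001, 0.991, -0.137, 0.002]
force: [-0.4, -0.4, -1.1]
width: 0.402
grasp_force: 20.0
```

```bash
python3 - <<'E'
from h import *
go(.625,.090,.0235,-.049)
E
```

```text
pos [0.4671 0.125  0.1147] yaw -0.276 -> shift units [ 1.612 -0.09   0.918] spin -0.0361
```

{"op": "arm_command", "data": {
  "plan": "1 0.81 -0.045 0 0;1 0.81 -0.045 0 0;1 0.81 -0.045 0 0"
}}

```text
time: 14.2
position: [0.5526, 0.1042, 0.1125]
tool_rot: [0.0, 0.99, -0.139, 0.004]
force: [1.8, 0.5, 0.2]
width: 0.403
grasp_force: 20.0
```

{"op": "arm_command", "data": {
  "plan": "1 0.81 -0.045 0 -0.036;1 0.81 -0.045 0 -0.036;1 0.81 -0.045 0 -0.036;1 0.81 -0.045 0 -0.036;1 0.81 -0.045 0 -0.036;1 0.81 -0.045 0 -0.036"
}}

```text
time: 14.7
position: [0.622, 0.0894, 0.1118]
tool_rot: [-0.0, 1.0, -0.025, -0.002]
force: [-0.7, -0.2, -0.6]
width: 0.405
grasp_force: 20.0
```

```bash
python3 - <<'E'
from h import *
go(.625,.090,.0235,-.049)
E
```

```text
pos [0.622  0.0894 0.1118] yaw -0.05 -> shift units [ 0.033 -0.007  0.883] spin -0.0002
```

{"op": "arm_command", "data": {
  "plan": "1 0.03 0 0.4 0;1 0.03 0 0.7 0;1 0.03 0 0.84 0;1 0.03 0 0.9 0;1 0.03 0 0.9 0;1 0.03 0 0.9 0;1 0.03 0 0.9 0"
}}

```text
time: 15.28
position: [0.6267, 0.0894, 0.0234]
tool_rot: [-0.0, 1.0, -0.025, 0.0]
force: [0.6, 0.5, -0.9]
width: 0.4
grasp_force: 20.0
```

{"op": "arm_command", "data": {
  "plan": "-0.1 0 0 0 0;-0.1 0 0 0 0;-0.1 0 0 0 0;-0.1 0 0 0 0;-0.1 0 0 -0.2 0;-0.1 0 0 -0.5 0;-0.1 0 0 -0.9 0;-0.1 0 0 -0.9 0;-0.1 0 0 -0.9 0"
}}

```text
time: 16.03
position: [0.6291, 0.089, 0.1156]
tool_rot: [-0.001, 1.0, -0.025, 0.003]
force: [-0.5, -0.2, -0.8]
width: 0.55
grasp_force: 0.0
```

```bash
python3 - <<'E'
from h import *
p,C=wristcloud()
for n in("eyelet_box_center","reel_center","tan_heel_center"):
  for o in find(n,p,C)[:2]: print(n,*o)
cv2.imwrite("pics/w4.png",p["image"][:,:,::-1])
go(.458,.253,.115,.39)
E
```

```text
eyelet_box_center 0.65 [326. 249.] rect [626.  90.] [38. 52.] 87.4 mean [0.628 0.09  0.044] zmax 0.046
reel_center 0.67 [131. 248.] rect [634. 243.] [44. 44.] 89.2 mean [0.635 0.241 0.054] zmax 0.056
tan_heel_center 0.58 [227. 252.] rect [628. 159.] [65. 48.] 86.5 mean [0.628 0.167 0.048] zmax 0.049
pos [0.6259 0.0888 0.1116] yaw -0.05 -> shift units [-1.759 -1.557 -0.03 ] spin -0.07
```

View pics/w4.png

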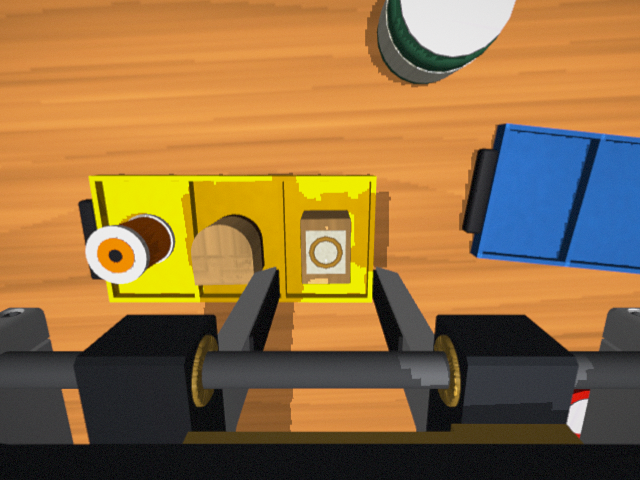

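The yellow kit is complete: reel (130,248), tan heel (227,252) and box (326,249) each stand in their own bay. Now the black heel.

{"op": "arm_command", "data": {
  "plan": "-0.5 -0.88 -0.78 0 0;-0.5 -0.88 -0.78 0 0;-0.5 -0.88 -0.78 0 0"
}}

```text
time: 16.48
position: [0.5401, 0.1722, 0.1113]
tool_rot: [0.0, 1.0, -0.025, -0.002]
force: [-0.0, 0.6, -0.3]
width: 0.73
grasp_force: 0.0
```

{"op": "arm_command", "data": {
  "plan": "-0.5 -0.88 -0.78 0 -0.07;-0.5 -0.88 -0.78 0 -0.07;-0.5 -0.88 -0.78 0 -0.07;-0.5 -0.88 -0.78 0 -0.07;-0.5 -0.88 -0.78 0 -0.07;-0.5 -0.88 -0.78 0 -0.07;-0.5 -0.88 -0.78 0 -0.07"
}}

```text
time: 17.07
position: [0.4599, 0.2519, 0.1125]
tool_rot: [0.001, 0.981, 0.192, -0.0]
force: [0.8, 0.6, 0.8]
width: 0.746
grasp_force: 0.0
```

```bash
python3 - <<'E'
from h import *
p,C=wristcloud()
for o in find("black_heel_center",p,C): print(*o)
cv2.imwrite("pics/w5.png",p["image"][:,:,::-1])
go(.458,.253,.017,.39)
E
```

```text
0.76 [325. 247.] rect [460. 254.] [47. 46.] 23.6 mean [0.459 0.254 0.044] zmax 0.045
pos [0.4601 0.2519 0.1126] yaw 0.386 -> shift units [-0.015 -0.019  0.956] spin -0.0006
```

View pics/w5.png

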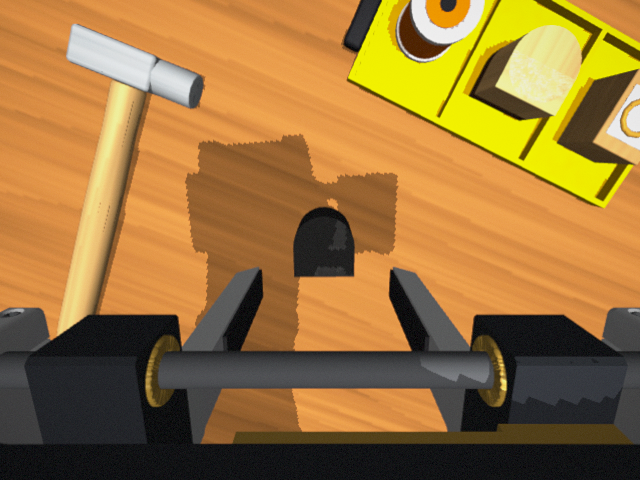

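The black heel is at (324,247), square to the fingers and clear of the hammer (handle near column 95). Grasping it.

{"op": "arm_command", "data": {
  "plan": "-0.5 -0.01 -0.015 0.4 0;-0.5 -0.01 -0.015 0.75 0;-0.5 -0.01 -0.015 0.95 0;-0.5 -0.01 -0.015 0.95 0;-0.5 -0.01 -0.015 0.95 0"
}}

```text
time: 17.58
position: [0.4576, 0.2532, 0.0173]
tool_rot: [0.001, 0.981, 0.193, -0.001]
force: [0.2, 0.3, 0.8]
width: 0.748
grasp_force: 0.0
```

{"op": "arm_command", "data": {
  "plan": "1 0 0 0 0;1 0 0 0 0;1 0 0 0 0;1 0 0 0 0;1 0 0 0 0;1 0 0 0 0;1 0 0 0 0",
  "squeeze": 20
}}

```text
time: 18.17
position: [0.4585, 0.2547, 0.0191]
tool_rot: [-0.0, 0.981, 0.194, 0.001]
force: [-0.3, 0.5, 6.6]
width: 0.487
grasp_force: 20.0
```

{"op": "arm_command", "data": {
  "plan": "1 0 0 -0.3 0;1 0 0 -0.6 0;1 0 0 -0.95 0;1 0 0 -0.95 0;1 0 0 -0.95 0"
}}

```text
time: 18.58
position: [0.4588, 0.2553, 0.1149]
tool_rot: [-0.001, 0.981, 0.194, 0.002]
force: [-0.2, -0.3, -0.9]
width: 0.488
grasp_force: 20.0
```

```bash
python3 - <<'E'
from h import *
go(.641,-.160,.0245,-.148)
E
```

```text
pos [0.4588 0.2553 0.1149] yaw 0.39 -> shift units [0.102 4.534 0.901] spin 0.0856
```

{"op": "arm_command", "data": {
  "plan": "1 0.02 0.9 0 0.0856;1 0.02 0.9 0 0.0856;1 0.02 0.9 0 0.0856;1 0.02 0.9 0 0.0856;1 0.02 0.9 0 0.0856;1 0.02 0.9 0 0.0856;1 0.02 0.9 0 0.0856"
}}

```text
time: 19.17
position: [0.4927, 0.1717, 0.1118]
tool_rot: [0.001, 0.997, -0.073, -0.001]
force: [0.2, 0.4, -1.2]
width: 0.488
grasp_force: 20.0
```

{"op": "arm_command", "data": {
  "plan": "1 0.48 0.77 0 0;1 0.48 0.77 0 0;1 0.48 0.77 0 0"
}}

```text
time: 19.42
position: [0.5324, 0.081, 0.1129]
tool_rot: [0.002, 0.997, -0.077, 0.002]
force: [0.9, -1.6, -0.1]
width: 0.487
grasp_force: 20.0
```

{"op": "arm_command", "data": {
  "plan": "1 0.48 0.77 0 0;1 0.48 0.77 0 0;1 0.48 0.77 0 0"
}}

```text
time: 19.67
position: [0.5683, -0.0034, 0.113]
tool_rot: [0.003, 0.997, -0.078, 0.002]
force: [0.8, -1.5, -0.7]
width: 0.485
grasp_force: 20.0
```

{"op": "arm_command", "data": {
  "plan": "1 0.48 0.77 0 0;1 0.48 0.77 0 0;1 0.48 0.77 0 0"
}}

```text
time: 19.92
position: [0.6039, -0.0871, 0.1129]
tool_rot: [0.003, 0.997, -0.078, 0.002]
force: [-0.2, -1.7, 0.6]
width: 0.487
grasp_force: 20.0
```

{"op": "arm_command", "data": {
  "plan": "1 0.48 0.77 0 0;1 0.48 0.77 0 0;1 0.48 0.77 0 0;1 0.48 0.77 0 0;1 0.48 0.77 0 0"
}}

```text
time: 20.33
position: [0.6373, -0.1608, 0.1121]
tool_rot: [-0.0, 0.997, -0.074, -0.001]
force: [0.6, 0.0, -0.6]
width: 0.492
grasp_force: 20.0
```

```bash
python3 - <<'E'
from h import *
p,C=trays()
go(.641,-.160,.0245,-.148)
cv2.imwrite("pics/w6.png",p["image"][:,:,::-1])
E
```

```text
yellow 4709 ((621.9503173828125, 86.97593688964844), (78.37737274169922, 118.09771728515625), 87.71863555908203) z [0.0034 0.0047 0.0156]
blue 29451 ((642.7745971679688, -160.3087921142578), (233.7211456298828, 109.31005096435547), 81.22348022460938) z [0.0032 0.0045 0.0152]
pos [ 0.6373 -0.1592  0.1122] yaw -0.147 -> shift units [0.039 0.003 0.877] spin 0.0002
```

View pics/w6.png

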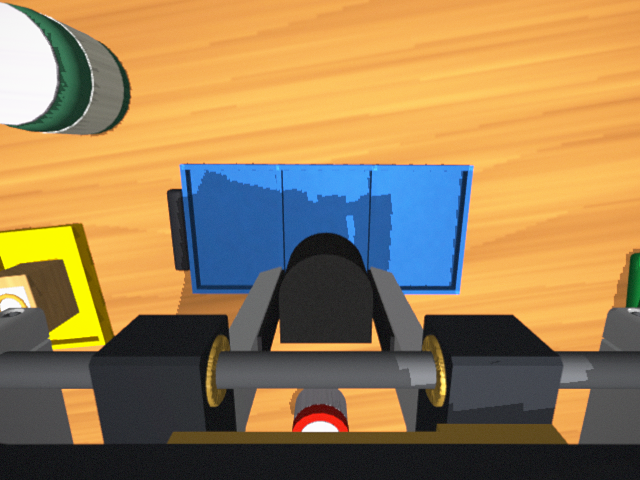

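The black heel at (326,290) is centred over the blue tray's middle bay. Lowering it.

{"op": "arm_command", "data": {
  "plan": "1 0.04 0 0.4 0;1 0.04 0 0.7 0;1 0.04 0 0.84 0;1 0.04 0 0.885 0;1 0.04 0 0.885 0;1 0.04 0 0.885 0;1 0.04 0 0.885 0"
}}

```text
time: 20.97
position: [0.6428, -0.1609, 0.0254]
tool_rot: [-0.0, 0.997, -0.073, 0.001]
force: [0.8, -0.6, 0.2]
width: 0.485
grasp_force: 20.0
```

{"op": "arm_command", "data": {
  "plan": "-0.25 0 0 0 0;-0.25 0 0 0 0;-0.25 0 0 0 0;-0.25 0 0 0 0;-0.25 0 0 -0.2 0;-0.25 0 0 -0.5 0;-0.25 0 0 -0.9 0;-0.25 0 0 -0.9 0;-0.25 0 0 -0.9 0"
}}

```text
time: 21.72
position: [0.6441, -0.1623, 0.1173]
tool_rot: [0.0, 0.997, -0.074, 0.003]
force: [-1.5, 0.2, -1.5]
width: 0.625
grasp_force: 0.0
```

```bash
python3 - <<'E'
from h import *
p,C=wristcloud()
for o in find("black_heel_center",p,C)[:2]: print(*o)
go(.464,-.128,.115,-.148)
E
```

```text
0.67 [324. 248.] rect [ 644. -160.] [46. 48.] 81.9 mean [ 0.643 -0.16   0.048] zmax 0.049
pos [ 0.6415 -0.1613  0.114 ] yaw -0.148 -> shift units [-1.805 -0.068 -0.008] spin 0.0
```

{"op": "arm_command", "data": {
  "plan": "-0.65 -0.9 -0.034 0 0;-0.65 -0.9 -0.034 0 0;-0.65 -0.9 -0.034 0 0"
}}

```text
time: 22.07
position: [0.5418, -0.1428, 0.1113]
tool_rot: [-0.001, 0.997, -0.075, -0.008]
force: [-1.1, -0.5, 0.3]
width: 0.795
grasp_force: 0.0
```

{"op": "arm_command", "data": {
  "plan": "-0.65 -0.9 -0.034 0 0;-0.65 -0.9 -0.034 0 0;-0.65 -0.9 -0.034 0 0;-0.65 -0.9 -0.034 0 0;-0.65 -0.9 -0.034 0 0;-0.65 -0.9 -0.034 0 0"
}}

```text
time: 22.57
position: [0.4671, -0.1287, 0.1143]
tool_rot: [0.0, 0.997, -0.074, 0.001]
force: [-0.2, -1.6, 0.0]
width: 0.828
grasp_force: 0.0
```

```bash
python3 - <<'E'
from h import *
p,C=wristcloud()
for o in find("tin_center",p,C): print(*o)
cv2.imwrite("pics/w7.png",p["image"][:,:,::-1])
go(.464,-.128,.017,-.148)
E
```

```text
0.9 [410. 330.] rect [ 421. -199.] [103.  51.] 13.6 mean [ 0.387 -0.209  0.047] zmax 0.042
0.77 [314. 346.] rect [ 353. -104.] [41. 52.] 67.4 mean [ 0.342 -0.099  0.04 ] zmax 0.042
0.67 [332. 250.] rect [ 464. -129.] [51. 51.] 63.0 mean [ 0.465 -0.129  0.041] zmax 0.042
pos [ 0.4669 -0.1287  0.1142] yaw -0.148 -> shift units [-0.031 -0.003  0.972] spin 0.0001
```

View pics/w7.png

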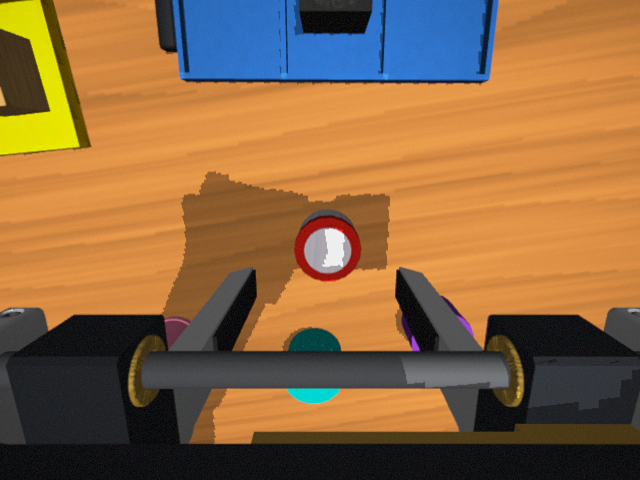

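The red-lidded tin is at (327,248), with turquoise (314,365) and purple (435,320) well behind it. Grasping the red one.

{"op": "arm_command", "data": {
  "plan": "-0.65 -0.025 0 0.4 0;-0.65 -0.025 0 0.75 0;-0.65 -0.025 0 0.97 0;-0.65 -0.025 0 0.97 0;-0.65 -0.025 0 0.97 0"
}}

```text
time: 23.08
position: [0.4625, -0.1281, 0.0166]
tool_rot: [-0.0, 0.997, -0.074, -0.001]
force: [0.2, -0.4, 1.1]
width: 0.824
grasp_force: 0.0
```

{"op": "arm_command", "data": {
  "plan": "1 0 0 0 0;1 0 0 0 0;1 0 0 0 0;1 0 0 0 0;1 0 0 0 0;1 0 0 0 0;1 0 0 0 0",
  "squeeze": 25
}}

```text
time: 23.67
position: [0.4636, -0.1284, 0.0186]
tool_rot: [0.0, 0.997, -0.074, 0.001]
force: [0.0, -1.0, 7.3]
width: 0.546
grasp_force: 25.0
```

{"op": "arm_command", "data": {
  "plan": "1 0 0 -0.3 0;1 0 0 -0.6 0;1 0 0 -0.95 0;1 0 0 -0.95 0;1 0 0 -0.95 0"
}}

```text
time: 24.08
position: [0.464, -0.1281, 0.1142]
tool_rot: [0.0, 0.997, -0.074, 0.002]
force: [-0.5, 0.5, -1.1]
width: 0.549
grasp_force: 25.0
```

```bash
python3 - <<'E'
from h import *
go(.653,-.084,.0235,-.148)
E
```

```text
pos [ 0.464  -0.1281  0.1142] yaw -0.148 -> shift units [ 1.801 -0.714  0.915] spin 0.0001
```

{"op": "arm_command", "data": {
  "plan": "1 0.9 -0.36 0 0;1 0.9 -0.36 0 0;1 0.9 -0.36 0 0"
}}

```text
time: 24.33
position: [0.5624, -0.1029, 0.1115]
tool_rot: [-0.001, 0.997, -0.072, 0.002]
force: [1.3, 0.7, -1.2]
width: 0.546
grasp_force: 25.0
```

{"op": "arm_command", "data": {
  "plan": "1 0.9 -0.36 0 0;1 0.9 -0.36 0 0;1 0.9 -0.36 0 0;1 0.9 -0.36 0 0;1 0.9 -0.36 0 0;1 0.9 -0.36 0 0"
}}

```text
time: 24.83
position: [0.6486, -0.084, 0.1109]
tool_rot: [0.0, 0.997, -0.074, -0.002]
force: [0.5, -0.8, -0.9]
width: 0.55
grasp_force: 25.0
```

```bash
python3 - <<'E'
from h import *
go(.653,-.0845,.0235,-.148)
E
```

```text
pos [ 0.6486 -0.084   0.1109] yaw -0.149 -> shift units [ 0.048 -0.003  0.874] spin -0.0002
```

{"op": "arm_command", "data": {
  "plan": "1 0.04 0 0.4 0;1 0.04 0 0.7 0;1 0.04 0 0.84 0;1 0.04 0 0.885 0;1 0.04 0 0.885 0;1 0.04 0 0.885 0;1 0.04 0 0.885 0"
}}

```text
time: 25.42
position: [0.6556, -0.0845, 0.025]
tool_rot: [0.0, 0.997, -0.074, 0.001]
force: [0.7, 0.3, -1.4]
width: 0.547
grasp_force: 25.0
```

{"op": "arm_command", "data": {
  "plan": "-0.38 0 0 0 0;-0.38 0 0 0 0;-0.38 0 0 0 0;-0.38 0 0 0 0;-0.38 0 0 -0.2 0;-0.38 0 0 -0.5 0;-0.38 0 0 -0.9 0;-0.38 0 0 -0.9 0;-0.38 0 0 -0.9 0"
}}

```text
time: 26.17
position: [0.6573, -0.0843, 0.1169]
tool_rot: [0.0, 0.997, -0.074, 0.003]
force: [0.3, 0.4, -0.8]
width: 0.688
grasp_force: 0.0
```

{"op": "arm_command", "data": {
  "plan": "-0.38 -0.8 0 -0.8 0;-0.38 -0.8 0 -0.8 0;-0.38 -0.8 0 -0.8 0;-0.38 -0.8 0 -0.8 0;-0.38 -0.8 0 -0.8 0;-0.38 -0.8 0 -0.8 0;-0.38 -0.8 0 -0.8 0"
}}

```text
time: 26.75
position: [0.5761, -0.072, 0.1923]
tool_rot: [0.0, 0.997, -0.074, -0.001]
force: [-0.2, 0.0, -1.0]
width: 0.693
grasp_force: 0.0
```

```bash
python3 - <<'E'
from h import *
p,C=wristcloud()
for n in("tin_center","black_heel_center","tan_heel_center","reel_center","eyelet_box_center"):
  for o in find(n,p,C)[:3]: print(n,*o)
cv2.imwrite("pics/w8.png",p["image"][:,:,::-1])
E
```

```text
tin_center 0.76 [330. 140.] rect [655. -83.] [50. 50.] 11.3 mean [ 0.656 -0.084  0.045] zmax 0.046
tin_center 0.65 [380. 407.] rect [ 355. -100.] [51. 51.] 28.2 mean [ 0.356 -0.1    0.041] zmax 0.042
black_heel_center 0.83 [410. 142.] rect [ 644. -160.] [47. 46.] 82.1 mean [ 0.643 -0.159  0.048] zmax 0.049
reel_center 0.97 [266. 402.] rect [387.  26.] [44. 42.] 80.0 mean [0.388 0.025 0.051] zmax 0.052
reel_center 0.64 [ 23. 208.] rect [627. 214.] [43. 39.] 77.0 mean [0.63  0.226 0.051] zmax 0.055
eyelet_box_center 0.79 [156. 199.] rect [625.  90.] [39. 52.] 87.7 mean [0.626 0.087 0.044] zmax 0.046
```

View pics/w8.png

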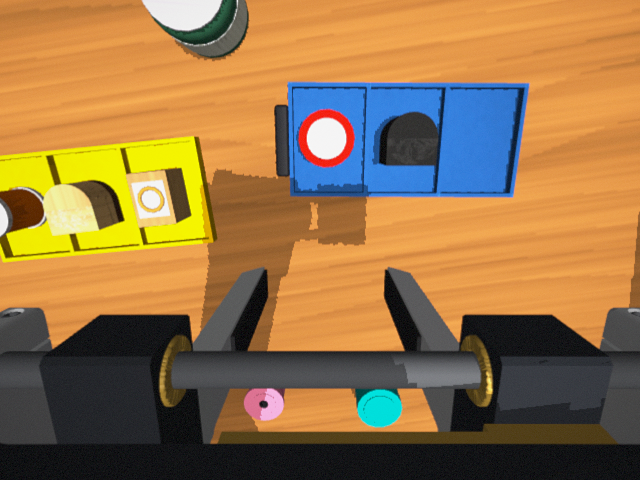

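The final view shows the tin at (326,138) in the handle bay and the black heel at (412,140) in the middle bay, both in the blue tray, with its far bay empty. The yellow kit is intact and all the measured top heights fit parts standing on the tray floor. Handing in.

```bash
python3 -c "
from rig import env
print(env.hand_in())"
```

```text
the job is handed in; nothing more can be done
None
```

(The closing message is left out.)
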